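# Ready the spindle sander and find its loose bolt

### The arm

A 6-joint arm with a two-finger parallel gripper is mounted at the origin on a cart in front of the work surface, level with it; the furniture and walls round the work are solid. World frame = base frame: x ahead of the robot, y to its left, z up, the work surface at z = 0. Lengths are in m, angles in rad, forces in N, time in s.
With the tool pointing down it reaches from about 0.25 to 0.725 m from the base axis. Payload 4 kg.
Tool frame: the origin (TCP) lies midway between the tips of the shut fingers; the grasp point (between the pads) lies bot.tcp_to_grasp behind it (bot.tcp_to_grasp is the distance from the TCP to the grasp point, in m); z points along the fingers, y is the line along which they close (so a half turn about z gives the same grasp; the last joint's range is limited). The gripper opens to 85 mm and grips with 20 to 120 N. Pads are 22 mm wide; open, the fingers measure 114 mm over their backs; the gripper's body (76 mm by 85 mm) begins 54 mm behind the grasp point. The pads swing forward as they close: fully open they stand 13 mm farther back than shut.
Start: joints at [1.239, 0.241, 0.005, 1.335, 0, 1.571], TCP at [0.163, 0.473, 0.231] pointing down, gripper open.
Joint ranges: [-2.72, 2.72], [-1.05, 1.87], [-1.09, 1.28], [-1.99, 2.15], [-1.42, 1.44], [-3.14, 3.14]. Speed limits (rad/s): [2.79, 2.79, 3.14, 3.14, 3.14, 3.14].

### API

Orientations are given as a unit quaternion [x, y, z, w].
In Python, from workcell import readout, camera, bot gives the robot as it stands. The module is installed in compiled form; this text tells all that it offers.
- The arm moves only by the tool jog_arm, never from a script. Its argument "motion" is a list of rows, each an object of numbers: "x", "y", "z": the shift along the tool's x, y, z in mm; "spin": the turn about the tool's z in degrees; "fingers": the closure, from -1 (fully open) to 1 (shut). A call has 1 to 8 rows; each row is the pose to reach, as a shift and turn from the pose commanded when the call began, along the tool's axes at that moment; what a row does not reach only later rows make up. A row lasts 1/8 s, in which the tool goes at most 62.5 mm and 10.7 degrees, less where a joint would pass 70% of its speed; a pose out of reach is approached as far as the arm can. A call with a gripper value outside its range is refused whole. The fingers move at their own pace and stop on an object; the grip force is fixed at half the most. Time passes only in rows, so rows that repeat a pose let the fingers close. It gives the time, the measured TCP pose, the force, the opening and the grip force at its end, in the units of the state.
- readout.get_obs(): the state, without advancing time (a new reading comes with each control period).
- camera(name): name is "scene" or "top" or "wrist"; returns a dict with "pixels" (384x512x3 uint8, red, green, blue), "K" (3x3 intrinsics, pixels), "rvec" (rotation vector, rad) and "tvec" (3), from world to camera coordinates, as OpenCV has them. Camera axes: x right, y down, z forward; pixel columns grow to the right and rows downward; lengths in m; the calibration is good to about 2 mm. A picture is of the moment at which its call begins. There is no depth.
- bot.job_done(): hands the job in; it is judged then, once.
The state is a dict: "clock": time; "joint_pos": joint angles; "joint_vel": joint speeds; "tau": joint torques, N m; "eef_pos": TCP position; "tool_rot": TCP orientation; "ft_force": force on the tool from outside, world axes, zero at the start; "ft_torque": the same for the moment, N m; "grip_width": finger opening in m; "grasp_force": force on a finger pad.
Only numpy, scipy, OpenCV 4.12 (cv2) and the standard library are available. Lean on these libraries where they do the work, as an engineer would, in place of code of your own. Each camera call takes 0.05 s, during which the arm holds its last target. There are 200 camera calls.

### The job

Get the spindle sander ready: first put the sanding drum on the upright spindle, all the way down on the flange, and let go of it. Then tap the three bolt heads from above to find the one that has worked loose (it sinks and stays down when pushed), lift only that bolt's hinged cap (each has a red pull tab) to half open or more (45 degrees at least), and finish while still holding it up there, so that I can get at the bolt. Keep the other two caps shut and do not disturb the tin and the bottles.

Things in the scene. Friction and masses are not known exactly. Their poses are not given: they have to be found in the camera images.
- sander_base: green housing of a bench spindle sander, 195 x 260 x 45 mm high, fixed to the bench; origin on the bench under it, x axis towards its spindle (away from the robot), y along the row of three bolts, z up. Its front face is 105 mm before the origin. The row lies 40 mm before the origin, with bolts 80 mm apart: 1 (left, +y), 2 (middle), 3 (right). The spindle stands 55 mm behind the origin
- spindle_seat (a point): centre of the top of the dark 48 mm steel flange (49 mm above the bench) on which the drum must rest; axes as sander_base. The steel spindle rises 60 mm from it: 17 mm thick for 42 mm, then tapering to 8 mm at the tip
- drum: loose sanding drum: terracotta-red abrasive spool with black rubber ends, 46 mm in diameter, 55 mm tall, with a through bore 21 mm wide, 120 g give or take a third, standing upright on the bench right of the sander; origin at the centre of its underside, z along the bore; either end may face down. About 80 mm farther right a dark power cord lies on the bench
- bolt_1_head (a point): centre of the top of the steel hex head (22 mm wide) of bolt 1; 66 mm above the bench and 13 mm above the black cap round it while the bolt is up
- bolt_1 (a joint): how far bolt 1 has sunk, m: 0 at the start for every bolt. A tight bolt gives less than 1 mm under a push of 25 N; the loose one (any of the three) slides down 7 mm under a push of more than 3 N and stays down
- cap_1_open (a joint): opening angle, rad, of the cap round bolt 1: 0 shut, at most 1.4. A light spring shuts it: lifting takes 1 to 3 N at the tab, and it falls shut when let go
- cap_1: hinged guard cap round bolt 1: black plate 75 x 50 x 6 mm, its top 53 mm above the bench when shut, with a 30 mm hole round the bolt head and a red pull tab at the front. Origin at the middle of the hinge line, 27 mm behind the bolt and 50 mm above the bench; y along the hinge line; the front swings up and away from the robot
- tab_1 (a point): middle of the foot of the red upright tab of cap 1, on the cap's top, 66 mm before the hinge line (along -x of the cap) and 3 mm above it. The tab is 14 mm wide along the hinge line, 11 mm thick and 28 mm tall, and turns with the cap
- bolt_2_head (a point): centre of the top of the steel hex head (22 mm wide) of bolt 2; 66 mm above the bench and 13 mm above the black cap round it while the bolt is up
- bolt_2 (a joint): how far bolt 2 has sunk, m: 0 at the start for every bolt. A tight bolt gives less than 1 mm under a push of 25 N; the loose one (any of the three) slides down 7 mm under a push of more than 3 N and stays down
- cap_2_open (a joint): opening angle, rad, of the cap round bolt 2: 0 shut, at most 1.4. A light spring shuts it: lifting takes 1 to 3 N at the tab, and it falls shut when let go
- cap_2: hinged guard cap round bolt 2: black plate 75 x 50 x 6 mm, its top 53 mm above the bench when shut, with a 30 mm hole round the bolt head and a red pull tab at the front. Origin at the middle of the hinge line, 27 mm behind the bolt and 50 mm above the bench; y along the hinge line; the front swings up and away from the robot
- tab_2 (a point): middle of the foot of the red upright tab of cap 2, on the cap's top, 66 mm before the hinge line (along -x of the cap) and 3 mm above it. The tab is 14 mm wide along the hinge line, 11 mm thick and 28 mm tall, and turns with the cap
- bolt_3_head (a point): centre of the top of the steel hex head (22 mm wide) of bolt 3; 66 mm above the bench and 13 mm above the black cap round it while the bolt is up
- bolt_3 (a joint): how far bolt 3 has sunk, m: 0 at the start for every bolt. A tight bolt gives less than 1 mm under a push of 25 N; the loose one (any of the three) slides down 7 mm under a push of more than 3 N and stays down
- cap_3_open (a joint): opening angle, rad, of the cap round bolt 3: 0 shut, at most 1.4. A light spring shuts it: lifting takes 1 to 3 N at the tab, and it falls shut when let go
- cap_3: hinged guard cap round bolt 3: black plate 75 x 50 x 6 mm, its top 53 mm above the bench when shut, with a 30 mm hole round the bolt head and a red pull tab at the front. Origin at the middle of the hinge line, 27 mm behind the bolt and 50 mm above the bench; y along the hinge line; the front swings up and away from the robot
- tab_3 (a point): middle of the foot of the red upright tab of cap 3, on the cap's top, 66 mm before the hinge line (along -x of the cap) and 3 mm above it. The tab is 14 mm wide along the hinge line, 11 mm thick and 28 mm tall, and turns with the cap
- wax_tin: round red-lidded tin, 78 mm wide, 31 mm tall, bystander in front on the left; origin under its centre
- ca_glue: small white bottle with a red cap, 32 mm wide, 91 mm tall, bystander left of the sander; origin under its centre
- sealer: yellow bottle with a black cap, 62 mm wide, 144 mm tall, bystander left of the sander, at the back; origin under its centre
- rail (a point): where an upright orange and white rule rail, part of the room and over a metre tall, passes the left edge of the bench, at bench height: the arm must go round it when it swings in from the left
There are look-alikes about, which are no part of the job. Several things have the shape of the drum; the one meant has the colours described above.

How it is judged:
By the outcome, as a careful person would: the job done as asked, in the order asked, and still so for the second after the job is handed in, while the arm keeps its last pose, push and grip.
It also fails if it takes over 70 s, if anything falls off the work surface, if the arm or the gripper's body presses on something with over 40 N, if the wrist force passes 120 N, or if a joint passes its speed limit or range.

## Working session

There is one attempt and no reset: what is moved stays moved. The work goes in short steps, Python scripts to look and compute and a tool call to move; the robot and the scene stay as the last step left them, time stands still between calls to the robot, and variables do not carry over. Pictures are saved under pics/ and viewed, at most 10 in all, crops included, and the job is handed in when it is done.

Besides the shell and the picture viewer there is one more tool, called after "Request:" as name(argument=value, ...) on one line, values as JSON. jog_arm: Moves the arm, as the interface text tells. Its arguments: {"type":"object","properties":{"motion":{"type":"array"}},"required":["motion"]}

```bash
mkdir -p pics; cat > h.py <<'E'
import numpy as np, cv2
from workcell import readout, camera, bot
from scipy.spatial.transform import Rotation as R
def ray(c,u,v):
    Rm=R.from_rotvec(np.ravel(c["rvec"])).as_matrix(); o=-Rm.T@np.ravel(c["tvec"])
    d=Rm.T@np.linalg.inv(c["K"])@np.array([u,v,1.]); return o,d/np.linalg.norm(d)
def onz(c,u,v,z):
    o,d=ray(c,u,v); return o+d*(z-o[2])/d[2]
def proj(c,p):
    q,_=cv2.projectPoints(np.array([p],float),np.ravel(c["rvec"]),np.ravel(c["tvec"]),c["K"],None); return q.ravel()
def save(im,n): cv2.imwrite("pics/"+n,im[:,:,::-1])
E
python3 - <<'E'
from h import *
a=camera("scene");b=camera("top")
save(np.vstack([a["pixels"]]),"s0.png");save(b["pixels"],"t0.png")
import pickle;pickle.dump((a,b),open("c0.pkl","wb"))
o=readout.get_obs();print(o["clock"],o["eef_pos"],o["tool_rot"],o["ft_force"],bot.tcp_to_grasp)
for c in(a,b):print(ray(c,256,192))
E
```

```text
0.1 [0.16265595 0.47218767 0.23050766] [ 1.65108231e-01  9.86274995e-01 -9.32815319e-04 -1.87890096e-04] [0.91813438 0.16780182 0.18555426] 0.0187
(array([-0.0528912 , -0.87004925,  0.92811856]), array([ 0.4063183 ,  0.64746977, -0.64473897]))
(array([0.40060763, 0.00838014, 1.17769526]), array([ 0.07885467,  0.01036194, -0.99683227]))
```

View pics/s0.png

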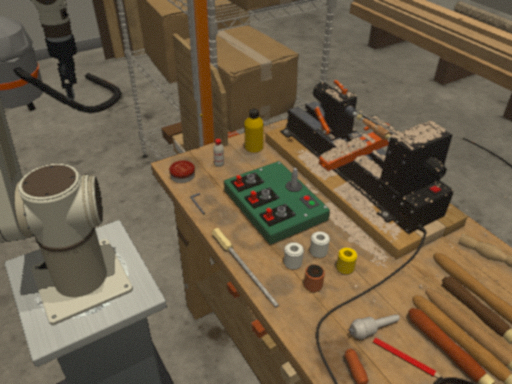

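View pics/t0.png

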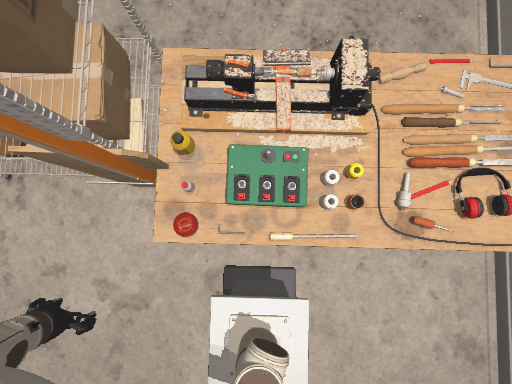

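The terracotta drum with black ends is at scene (314,277) and top (356,201). Its look-alikes in the top view are white at (331,177) and (330,201), and yellow at (356,170). The sander is the green box at top (267,175), and the rail foot is near top (155,178).

```bash
python3 - <<'E'
from h import *
import pickle;a,b=pickle.load(open("c0.pkl","rb"))
im=b["pixels"];hsv=cv2.cvtColor(im,cv2.COLOR_RGB2HSV)
g=cv2.inRange(hsv,(55,80,30),(90,255,255))
cs=max(cv2.findContours(g,0,2)[0],key=cv2.contourArea)
q=cv2.boxPoints(cv2.minAreaRect(cs));P=np.array([onz(b,*p,.045) for p in q]);print(P,P.mean(0))
for i in range(4):print(np.linalg.norm(P[i]-P[i-1]))
red=cv2.inRange(hsv,(0,150,100),(6,255,255))|cv2.inRange(hsv,(174,150,100),(180,255,255))
n,l,s,c=cv2.connectedComponentsWithStats(red)
for i in range(1,n):
    if s[i,4]>8 and 160<c[i][0]<330: print(s[i],c[i],onz(b,*c[i],.081))
print("drum",onz(b,356,201,.055),"rail",onz(b,155,178,0))
c1=cv2.resize(im[140:215,220:375],None,fx=5,fy=5,interpolation=2)
save(c1,"t1.png")
for n,p in dict(sp=(0,0)).items(): pass
x,y=[int(v) for v in (314,277)]
save(cv2.resize(a["pixels"][150:300,210:370],None,fx=4,fy=4,interpolation=2),"s1.png")
E
```

```text
[[ 0.4514103   0.11567389  0.045     ]
 [ 0.64407807  0.11418394  0.045     ]
 [ 0.63948357 -0.14283165  0.045     ]
 [ 0.44747436 -0.13755323  0.045     ]] [ 0.54561158 -0.01263176  0.045     ]
0.2532577080020159
0.1926735360397872
0.2570566515246737
0.19208174831091723
[285 154   5   5  20] [287.1  156.05] [ 0.60261456 -0.07448685  0.081     ]
[182 182   5   6  22] [184.18181818 184.31818182] [0.50559637 0.24402875 0.081     ]
[238 193   7   6  42] [241.  195.5] [0.47528235 0.06599101 0.081     ]
[263 194   7   6  41] [265.92682927 196.43902439] [ 0.47436416 -0.01132656  0.081     ]
[288 195   8   6  43] [291.09302326 197.44186047] [ 0.47326905 -0.08924186  0.081     ]
[173 213  24  24 432] [184.86111111 224.14351852] [0.38232888 0.2364508  0.081     ]
drum [ 0.46903582 -0.29657026  0.055     ] rail [0.53212158 0.36038913 0.        ]
```

View pics/t1.png

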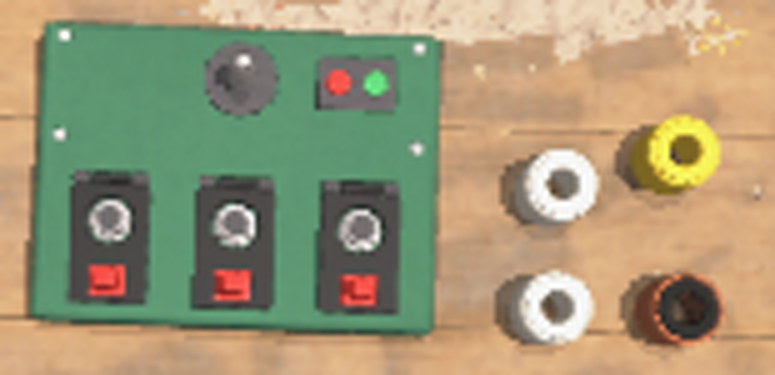

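View pics/s1.png

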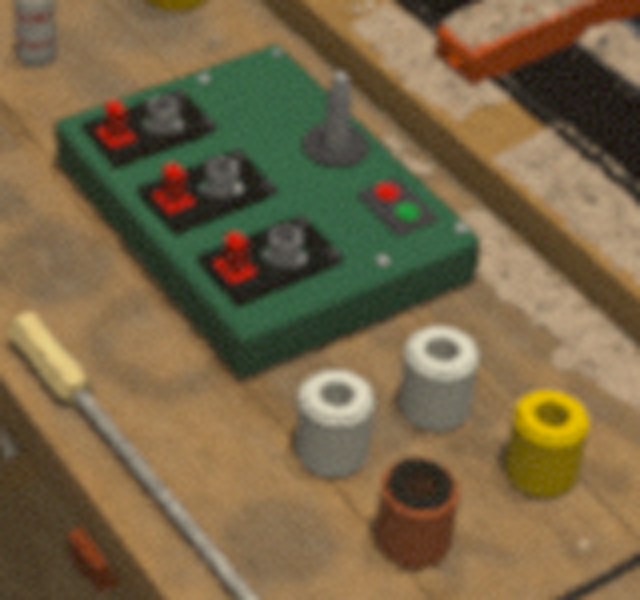

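The top crop shows the drum's black top near full-image (358,201). The bolts are at (242,184), (267,185) and (292,186), and the spindle tip is at (268.6,152.4). The scene crop confirms the terracotta spool at (314,277). Starting the swing in, well inside the rail.

Request:
jog_arm(motion=[{"x": -37, "y": -43, "spin": 9}, {"x": -74, "y": -86, "spin": 18}, {"x": -111, "y": -129, "spin": 27}, {"x": -148, "y": -172, "spin": 36}, {"x": -185, "y": -215, "spin": 45}, {"x": -222, "y": -258, "spin": 54}, {"x": -259, "y": -301, "spin": 63}, {"x": -296, "y": -344, "spin": 71.8}])

```text
validation failed for argument at $.mo...
```

```bash
python3 - <<'E'
from h import *
import pickle;a,b=pickle.load(open("c0.pkl","rb"))
for n,u,v,z in [("drumtop",690,306,.055),("b1",110,219,.066),("b2",236,224,.066),("b3",361,229,.066),("tip",243,62,.109),("flange",241,78,.049)]:
    print(n,onz(b,(u-2)/5+220,(v-2)/5+140,z).round(4))
# two-view check of the drum top, scene crop (421,487)/4
o1,d1=ray(a,210+421/4,150+486/4);o2,d2=ray(b,358,201.2)
t=np.linalg.lstsq(np.c_[d1,-d2],o2-o1,rcond=None)[0];print((o1+t[0]*d1).round(4),(o2+t[1]*d2).round(4))
o=readout.get_obs();print(o["clock"],o["eef_pos"],R.from_quat(o["tool_rot"]).as_matrix().round(3),o["grip_width"])
E
```

```text
drumtop [ 0.4698 -0.3016  0.055 ]
b1 [0.5146 0.066  0.066 ]
b2 [ 0.5134 -0.0134  0.066 ]
b3 [ 0.5123 -0.0921  0.066 ]
tip [ 0.6085 -0.0145  0.109 ]
flange [ 0.6097 -0.0148  0.049 ]
[ 0.4686 -0.304   0.0503] [ 0.4688 -0.3041  0.0504]
0.1 [0.16265595 0.47218767 0.23050766] [[-0.945  0.326 -0.001]
 [ 0.326  0.945 -0.002]
 [ 0.    -0.002 -1.   ]] 0.08547817938366437
```

Request:
jog_arm(motion=[{"x": -37, "y": -43, "z": 0, "spin": 9, "fingers": -1}, {"x": -74, "y": -86, "z": 0, "spin": 18, "fingers": -1}, {"x": -111, "y": -129, "z": 0, "spin": 27, "fingers": -1}, {"x": -148, "y": -172, "z": 0, "spin": 36, "fingers": -1}, {"x": -185, "y": -215, "z": 0, "spin": 45, "fingers": -1}, {"x": -222, "y": -258, "z": 0, "spin": 54, "fingers": -1}, {"x": -259, "y": -301, "z": 0, "spin": 63, "fingers": -1}, {"x": -296, "y": -344, "z": 0, "spin": 71.8, "fingers": -1}])

```text
clock: 1.1
eef_pos: [0.3309, 0.0493, 0.2313]
tool_rot: [0.714, 0.7, 0.0, 0.0]
ft_force: [0.8, 0.4, 0.9]
grip_width: 0.0852
grasp_force: 0.0
```

Request:
jog_arm(motion=[{"x": -50, "y": 21, "z": 0, "spin": 0, "fingers": -1}, {"x": -100, "y": 42, "z": 0, "spin": 0, "fingers": -1}, {"x": -150, "y": 63, "z": 0, "spin": 0, "fingers": -1}, {"x": -200, "y": 84, "z": 0, "spin": 0, "fingers": -1}, {"x": -250, "y": 105, "z": 5, "spin": 0, "fingers": -1}, {"x": -300, "y": 126, "z": 15, "spin": 0, "fingers": -1}, {"x": -348, "y": 145, "z": 30, "spin": 0, "fingers": -1}, {"x": -348, "y": 145, "z": 30, "spin": 0, "fingers": -1}])

```text
clock: 2.1
eef_pos: [0.4702, -0.3013, 0.198]
tool_rot: [0.713, 0.701, -0.001, -0.002]
ft_force: [-1.4, -0.1, -0.7]
grip_width: 0.0855
grasp_force: 0.0
```

```bash
python3 - <<'E'
from h import *
w=camera("wrist");save(w["pixels"],"w0.png")
import pickle;pickle.dump(w,open("w0.pkl","wb"))
hsv=cv2.cvtColor(w["pixels"],cv2.COLOR_RGB2HSV)
print(proj(w,(.469,-.303,.055)),proj(w,(.469,-.303,0)),ray(w,256,192))
o=readout.get_obs();print(o["eef_pos"],R.from_quat(o["tool_rot"]).as_matrix().round(3))
E
```

```text
[252.20194429 183.75342082] [252.5222937 173.4688793] (array([ 0.47240662, -0.23342427,  0.34042261]), array([ 0.00180377, -0.266221  , -0.96391033]))
[ 0.46992149 -0.29970632  0.19907682] [[ 0.016  1.    -0.003]
 [ 1.    -0.016  0.002]
 [ 0.002 -0.004 -1.   ]]
```

View pics/w0.png

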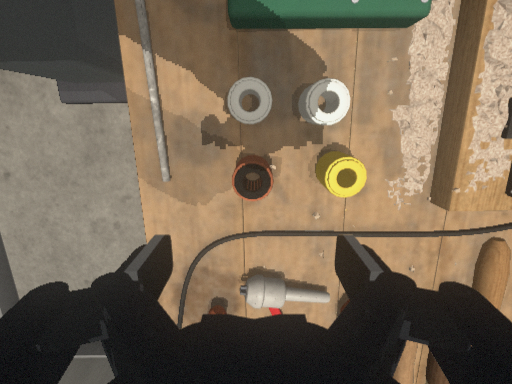

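The wrist view shows the drum at (253,180), with the white spools at (249,101) and (325,102), the yellow one at (342,175), and the cord along row 233. The fingers close along image x, and there is space for them.

```bash
python3 - <<'E'
from h import *
import pickle;w=pickle.load(open("w0.pkl","rb"))
hsv=cv2.cvtColor(w["pixels"],cv2.COLOR_RGB2HSV)[145:215,220:285]
m=cv2.inRange(hsv,(0,110,20),(11,255,200))|cv2.inRange(hsv,(0,0,0),(180,255,45))|cv2.inRange(hsv,(172,80,20),(180,255,200))
m=cv2.morphologyEx(m,cv2.MORPH_OPEN,np.ones((3,3)))
cs=cv2.findContours(m,0,2)[0]
for c in cs:
    if cv2.contourArea(c)>200:
        (u,v),r=cv2.minEnclosingCircle(c);print(u+220,v+145,r,cv2.boundingRect(c),onz(w,u+220,v+145,.05),onz(w,u+220,v+145,.055))
for dx in(-.023,.023):print(proj(w,(.469+dx,-.303,.055)))
E
```

```text
[230.80341139 184.10149975]
[273.6271679  183.40490773]
```

```bash
python3 - <<'E'
from h import *
import pickle;w=pickle.load(open("w0.pkl","rb"))
im=w["pixels"][140:220,210:295]
g=cv2.resize(cv2.cvtColor(im,cv2.COLOR_RGB2GRAY),None,fx=4,fy=4,interpolation=2)
for lo,hi in((25,40),(68,95)):
    c=cv2.HoughCircles(g,cv2.HOUGH_GRADIENT,1,40,param1=80,param2=15,minRadius=lo,maxRadius=hi)
    if c is not None:
        for u,v,r in c[0][:2]:
            U,V=u/4+210,v/4+140;print(U,V,r/4,onz(w,U,V,.055).round(4))
print(im[40,20:66].tolist()[::3])
E
```

```text
252.375 181.125 18.225 [ 0.4692 -0.3001  0.055 ]
[[165, 134, 101], [167, 97, 68], [62, 55, 45], [56, 47, 40], [53, 44, 35], [47, 36, 25], [72, 51, 39], [71, 57, 43], [76, 61, 45], [78, 54, 36], [66, 49, 37], [58, 50, 41], [61, 52, 42], [61, 53, 43], [166, 103, 73], [162, 129, 97]]
```

Request:
jog_arm(motion=[{"x": 0, "y": -1, "z": 50, "spin": 0, "fingers": -1}, {"x": 0, "y": -1, "z": 100, "spin": 0, "fingers": -1}, {"x": 0, "y": -1, "z": 145, "spin": 0, "fingers": -1}, {"x": 0, "y": -1, "z": 178, "spin": 0, "fingers": -1}, {"x": 0, "y": -1, "z": 178, "spin": 0, "fingers": 0.3}, {"x": 0, "y": -1, "z": 178, "spin": 0, "fingers": 1}, {"x": 0, "y": -1, "z": 178, "spin": 0, "fingers": 1}, {"x": 0, "y": -1, "z": 178, "spin": 0, "fingers": 1}])

```text
clock: 3.15
eef_pos: [0.4713, -0.2997, 0.0259]
tool_rot: [0.712, 0.702, 0.001, 0.002]
ft_force: [-0.4, 1.2, 7.4]
grip_width: 0.0444
grasp_force: 61.9
```

Request:
jog_arm(motion=[{"x": 0, "y": 0, "z": -40, "spin": 0, "fingers": 1}, {"x": 0, "y": 0, "z": -90, "spin": 0, "fingers": 1}, {"x": 10, "y": 5, "z": -140, "spin": 0, "fingers": 1}, {"x": 60, "y": 30, "z": -150, "spin": 0, "fingers": 1}, {"x": 115, "y": 55, "z": -150, "spin": 0, "fingers": 1}, {"x": 170, "y": 80, "z": -150, "spin": 0, "fingers": 1}, {"x": 225, "y": 105, "z": -150, "spin": 0, "fingers": 1}, {"x": 260, "y": 120, "z": -150, "spin": 0, "fingers": 1}])

```text
clock: 4.15
eef_pos: [0.5945, -0.0379, 0.1741]
tool_rot: [0.711, 0.703, 0.001, 0.0]
ft_force: [0.0, -0.2, -1.9]
grip_width: 0.0447
grasp_force: 61.8
```

Request:
jog_arm(motion=[{"x": 15, "y": 8, "z": 0, "spin": 0, "fingers": 1}, {"x": 27, "y": 13, "z": 0, "spin": 0, "fingers": 1}, {"x": 27, "y": 13, "z": 0, "spin": 0, "fingers": 1}])

```text
clock: 4.53
eef_pos: [0.6068, -0.0141, 0.1734]
tool_rot: [0.712, 0.702, -0.0, 0.0]
ft_force: [-0.5, -0.9, -0.8]
grip_width: 0.0443
grasp_force: 61.8
```

```bash
python3 - <<'E'
from h import *
w=camera("wrist");t=camera("top");s=camera("scene")
import pickle;pickle.dump((w,t,s),open("w1.pkl","wb"))
def crop(c,p,h,k):
    u,v=[int(q) for q in proj(c,p)];u=max(h,min(u,512-h));v=max(h,min(v,384-h));print("origin",u-h,v-h)
    return cv2.resize(c["pixels"][v-h:v+h,u-h:u+h],(k,k),interpolation=2)
p=(.609,-.015,.12)
save(np.hstack([cv2.resize(w["pixels"],(533,400)),]),"w1a.png")
A=np.hstack([crop(w,p,90,400),crop(s,p,40,400)]);save(A,"w1.png")
o=readout.get_obs();print(o["eef_pos"],o["clock"],R.from_quat(o["tool_rot"]).as_matrix().round(3),o["ft_force"],proj(w,(.609,-.0147,.109)),proj(w,(.609,-.0147,.049)))
E
```

```text
origin 165 120
origin 255 124
[ 0.60637409 -0.01514918  0.17335811] 4.675 [[ 0.016  1.    -0.   ]
 [ 1.    -0.016 -0.   ]
 [-0.    -0.    -1.   ]] [-0.75574224 -0.91806862 -1.50217101] [255.43370285 205.60248654] [254.95512908 186.75337842]
```

View pics/w1.png

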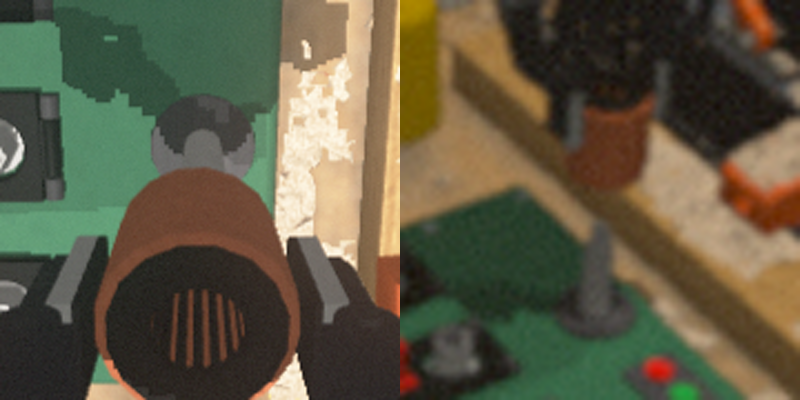

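The left panel (wrist) shows the flange centred near full-image (256.6,185), with the spindle partly hidden behind the drum. The drum hangs upright at column ~254, bottom far edge at row ~195.6. The right panel (scene) shows the drum well above the tip.

```bash
python3 - <<'E'
from h import *
import pickle;w,t,s=pickle.load(open("w1.pkl","rb"))
k=180/400
def P(u,v): return (u+.5)*k+165-.5,(v+.5)*k+120-.5
print("flange far edge->centre y", onz(w,*P(203.5,95),.049)[1]-.024, "x from L/R",onz(w,*P(152,137),.049)[0],onz(w,*P(255,137),.049)[0])
print("shank L/R x", onz(w,*P(187,145),.07)[0],onz(w,*P(219,145),.07)[0])
zb=.173-.0235
print("drum bottom far edge->y", onz(w,*P(202,168),zb)[1]-.023)
print("drum top far edge->y", onz(w,*P(198,245),zb+.055)[1]-.023,"x",onz(w,*P(97,318),zb+.055)[0],onz(w,*P(300,318),zb+.055)[0])
# scene: bottom centre vs spindle tip
f=80/400
for n,u,v,z in(("tip",199,222,.109),("flange",195,310,.049),("drum bottom front edge",205,187,zb)):
    print(n,onz(s,255+(u+.5)*f-.5,124+(v+.5)*f-.5,z))
print(proj(s,(.6064,-.038,zb)))
E
```

```text
flange far edge->centre y -0.014078297536999199 x from L/R 0.5872058449404207 0.6336266836105819
shank L/R x 0.6033237519624833 0.6166583534305263
drum bottom far edge->y -0.017362193755384205
drum top far edge->y -0.01714031247931773 x 0.5868853266119093 0.6284305203322942
tip [ 0.60820684 -0.01417024  0.109     ]
flange [ 0.60737625 -0.01777077  0.049     ]
drum bottom front edge [ 0.59603811 -0.0328101   0.1495    ]
[299.89041232 160.81610938]
```

Request:
jog_arm(motion=[{"x": 3, "y": 2.5, "z": 0, "spin": 0, "fingers": 1}, {"x": 3, "y": 2.5, "z": 20, "spin": 0, "fingers": 1}, {"x": 3, "y": 2.5, "z": 35, "spin": 0, "fingers": 1}, {"x": 3, "y": 2.5, "z": 45, "spin": 0, "fingers": 1}, {"x": 3, "y": 2.5, "z": 52, "spin": 0, "fingers": 1}, {"x": 3, "y": 2.5, "z": 58, "spin": 0, "fingers": 1}, {"x": 3, "y": 2.5, "z": 64, "spin": 0, "fingers": 1}, {"x": 3, "y": 2.5, "z": 64, "spin": 0, "fingers": 1}])

```text
clock: 5.68
eef_pos: [0.609, -0.0108, 0.1089]
tool_rot: [0.712, 0.702, -0.0, -0.0]
ft_force: [0.0, 0.6, -1.1]
grip_width: 0.0444
grasp_force: 61.8
```

Request:
jog_arm(motion=[{"x": 0, "y": 0, "z": 6, "spin": 0, "fingers": 1}, {"x": 0, "y": 0, "z": 12, "spin": 0, "fingers": 1}, {"x": 0, "y": 0, "z": 18, "spin": 0, "fingers": 1}, {"x": 0, "y": 0, "z": 23, "spin": 0, "fingers": 1}, {"x": 0, "y": 0, "z": 28, "spin": 0, "fingers": 1}, {"x": 0, "y": 0, "z": 32, "spin": 0, "fingers": 1}, {"x": 0, "y": 0, "z": 32, "spin": 0, "fingers": 1}])

```text
clock: 6.55
eef_pos: [0.609, -0.0109, 0.0769]
tool_rot: [0.712, 0.702, -0.0, -0.0]
ft_force: [-0.3, -0.6, -0.7]
grip_width: 0.0442
grasp_force: 61.8
```

Request:
jog_arm(motion=[{"x": 0, "y": 0, "z": 1, "spin": 0, "fingers": 1}, {"x": 0, "y": 0, "z": 2, "spin": 0, "fingers": 1}, {"x": 0, "y": 0, "z": 3, "spin": 0, "fingers": 1}, {"x": 0, "y": 0, "z": 3, "spin": 0, "fingers": 1}])

```text
clock: 7.05
eef_pos: [0.6095, -0.0109, 0.075]
tool_rot: [0.712, 0.702, 0.0, 0.0]
ft_force: [-0.9, -0.1, 3.9]
grip_width: 0.0444
grasp_force: 62.2
```

Request:
jog_arm(motion=[{"x": 0, "y": 0, "z": 1, "spin": 0, "fingers": 1}, {"x": 0, "y": 0, "z": 1.5, "spin": 0, "fingers": 1}, {"x": 0, "y": 0, "z": 1.5, "spin": 0, "fingers": 1}])

```text
clock: 7.42
eef_pos: [0.6095, -0.0108, 0.0749]
tool_rot: [0.712, 0.702, 0.001, 0.001]
ft_force: [-4.0, -0.0, 10.6]
grip_width: 0.0444
grasp_force: 62.9
```

Request:
jog_arm(motion=[{"x": 0, "y": 0, "z": 0, "spin": 0, "fingers": -0.6}, {"x": 0, "y": 0, "z": 0, "spin": 0, "fingers": -0.6}, {"x": 0, "y": 0, "z": 0, "spin": 0, "fingers": -0.6}, {"x": 0, "y": 0, "z": -20, "spin": 0, "fingers": -0.6}, {"x": 0, "y": 0, "z": -60, "spin": 0, "fingers": -0.6}, {"x": 0, "y": 0, "z": -100, "spin": 0, "fingers": -0.6}, {"x": 0, "y": -40, "z": -110, "spin": 10, "fingers": 0}, {"x": 0, "y": -80, "z": -110, "spin": 20, "fingers": 1}])

```text
clock: 8.43
eef_pos: [0.5296, -0.0098, 0.1839]
tool_rot: [0.825, 0.565, 0.001, 0.001]
ft_force: [-0.5, -0.2, -0.4]
grip_width: 0.0332
grasp_force: 0.0
```

```bash
python3 - <<'E'
from h import *
s=camera("scene");w=camera("wrist")
im=cv2.resize(s["pixels"][120:260,200:360],(640,560),interpolation=2)
for p in[(.609,-.0147,.104),(.609,-.0147,.049)]:
    u,v=proj(s,p);print((u-200)*4,(v-120)*4)
save(im,"s2.png")
o=readout.get_obs();print(o["eef_pos"],o["clock"],R.from_quat(o["tool_rot"]).as_matrix().round(3),o["ft_force"],o["joint_pos"])
E
```

```text
378.53991000167616 197.79231110690432
373.7940555891091 259.29650596624344
[ 0.5246525  -0.00969708  0.18230143] 8.525 [[ 0.357  0.934 -0.005]
 [ 0.934 -0.357  0.   ]
 [-0.002 -0.005 -1.   ]] [0.49205074 0.34430225 0.23526718] [-1.84675626e-02  3.19046291e-01 -1.80608639e-02  1.23863541e+00
 -2.28167167e-05  1.91717987e+00]
```

View pics/s2.png

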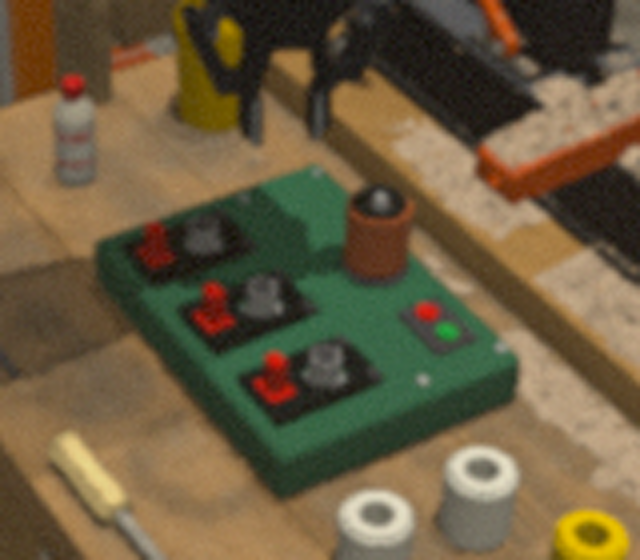

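The drum sits down on the flange: it is at (378,235) in the crop, against predicted ends at (378,198) and (374,259). The spindle tip shows out of the top. The three caps are shut. Now turning the tool and moving over bolt 2.

Request:
jog_arm(motion=[{"x": -9, "y": -13, "z": 0, "spin": -10, "fingers": 1}, {"x": -9, "y": -13, "z": 0, "spin": -20, "fingers": 1}, {"x": -9, "y": -13, "z": 0, "spin": -30, "fingers": 1}, {"x": -9, "y": -13, "z": 0, "spin": -40, "fingers": 1}, {"x": -9, "y": -13, "z": 0, "spin": -50, "fingers": 1}, {"x": -9, "y": -13, "z": 10, "spin": -60, "fingers": 1}, {"x": -9, "y": -13, "z": 20, "spin": -70, "fingers": 1}, {"x": -9, "y": -13, "z": 30, "spin": -80, "fingers": 1}])

```text
clock: 9.52
eef_pos: [0.5148, -0.0136, 0.1523]
tool_rot: [0.262, 0.965, 0.0, 0.0]
ft_force: [0.3, 0.1, -0.0]
grip_width: -0.0005
grasp_force: 0.0
```

Request:
jog_arm(motion=[{"x": 0, "y": 0, "z": 20, "spin": -10, "fingers": 1}, {"x": 0, "y": 0, "z": 40, "spin": -20, "fingers": 1}, {"x": 0, "y": 0, "z": 60, "spin": -30, "fingers": 1}, {"x": 0, "y": 0, "z": 60, "spin": -30, "fingers": 1}, {"x": 0, "y": 0, "z": 60, "spin": -30, "fingers": 1}])

```text
clock: 10.15
eef_pos: [0.5148, -0.0136, 0.0933]
tool_rot: [0.008, 1.0, -0.0, 0.0]
ft_force: [-0.2, -0.7, 0.1]
grip_width: 0.0001
grasp_force: 0.0
```

Request:
jog_arm(motion=[{"x": 0, "y": 0, "z": 18, "spin": 0, "fingers": 1}, {"x": 0, "y": 0, "z": 24, "spin": 0, "fingers": 1}, {"x": 0, "y": 0, "z": 27, "spin": 0, "fingers": 1}, {"x": 0, "y": 0, "z": 28, "spin": 0, "fingers": 1}, {"x": 0, "y": 0, "z": 29, "spin": 0, "fingers": 1}, {"x": 0, "y": 0, "z": 29, "spin": 0, "fingers": 1}])

```text
clock: 10.9
eef_pos: [0.5145, -0.0136, 0.0656]
tool_rot: [0.007, 1.0, -0.0, 0.001]
ft_force: [-2.6, -0.3, 8.4]
grip_width: 0.0
grasp_force: 4.2
```

Bolt 2 holds 8 N without sinking, so it is tight. Next is bolt 3.

Request:
jog_arm(motion=[{"x": 0, "y": 0, "z": -25, "spin": 0, "fingers": 1}, {"x": 0, "y": -40, "z": -30, "spin": 0, "fingers": 1}, {"x": 0, "y": -80, "z": -25, "spin": 0, "fingers": 1}, {"x": 0, "y": -80, "z": -10, "spin": 0, "fingers": 1}, {"x": 0, "y": -80, "z": -3, "spin": 0, "fingers": 1}, {"x": 0, "y": -80, "z": -1, "spin": 0, "fingers": 1}, {"x": 0, "y": -80, "z": 0, "spin": 0, "fingers": 1}, {"x": 0, "y": -80, "z": 0, "spin": 0, "fingers": 1}])

```text
clock: 11.9
eef_pos: [0.5124, -0.0932, 0.0656]
tool_rot: [0.007, 1.0, -0.001, -0.0]
ft_force: [-6.1, -1.9, 14.1]
grip_width: -0.0001
grasp_force: 6.8
```

Bolt 3 is tight too (14 N). Bolt 1 still has to be tapped.

Request:
jog_arm(motion=[{"x": 0, "y": 0, "z": -25, "spin": 0, "fingers": 1}, {"x": 0, "y": 50, "z": -30, "spin": 0, "fingers": 1}, {"x": 0, "y": 105, "z": -30, "spin": 0, "fingers": 1}, {"x": 0, "y": 160, "z": -25, "spin": 0, "fingers": 1}, {"x": 0, "y": 160, "z": -8, "spin": 0, "fingers": 1}, {"x": 0, "y": 160, "z": -2, "spin": 0, "fingers": 1}, {"x": 0, "y": 160, "z": 1, "spin": 0, "fingers": 1}, {"x": 0, "y": 160, "z": 1, "spin": 0, "fingers": 1}])

```text
clock: 12.9
eef_pos: [0.5152, 0.0658, 0.0629]
tool_rot: [0.008, 1.0, -0.0, 0.0]
ft_force: [0.1, -0.1, 0.5]
grip_width: 0.0001
grasp_force: 0.0
```

Request:
jog_arm(motion=[{"x": 0, "y": 0, "z": 2, "spin": 0, "fingers": 1}, {"x": 0, "y": 0, "z": 4, "spin": 0, "fingers": 1}, {"x": 0, "y": 0, "z": 5, "spin": 0, "fingers": 1}, {"x": 0, "y": 0, "z": 5, "spin": 0, "fingers": 1}])

```text
clock: 13.4
eef_pos: [0.5156, 0.0658, 0.059]
tool_rot: [0.007, 1.0, -0.0, 0.001]
ft_force: [-2.1, -1.1, 8.5]
grip_width: 0.0001
grasp_force: 4.3
```

Request:
jog_arm(motion=[{"x": 0, "y": 0, "z": -30, "spin": 0, "fingers": 0.5}, {"x": 38, "y": 0, "z": -70, "spin": 0, "fingers": 0}, {"x": 38, "y": 0, "z": -90, "spin": 0, "fingers": 0}, {"x": 38, "y": 0, "z": -90, "spin": 0, "fingers": 0}, {"x": 38, "y": 0, "z": -90, "spin": 0, "fingers": 0}])

```text
clock: 14.02
eef_pos: [0.4769, 0.0668, 0.1469]
tool_rot: [0.007, 1.0, -0.0, -0.0]
ft_force: [-0.4, -0.0, 0.0]
grip_width: 0.0427
grasp_force: 0.0
```

```bash
python3 - <<'E'
from h import *
w=camera("wrist");o=readout.get_obs()
for p in[(.515,.066,.059),(.475,.0665,.081),(.475,.0665,.053)]:print(proj(w,p))
Rt=R.from_quat(o["tool_rot"]).as_matrix();print(o["eef_pos"],Rt.round(3),o["grip_width"],proj(w,o["eef_pos"]))
hsv=cv2.cvtColor(w["pixels"],cv2.COLOR_RGB2HSV)
red=cv2.inRange(hsv,(0,150,80),(6,255,255))|cv2.inRange(hsv,(174,150,80),(180,255,255))
n,l,s,c=cv2.connectedComponentsWithStats(red)
for i in range(1,n):
    if s[i,4]>60:print(s[i],c[i].round(1),onz(w,*c[i],.081).round(4))
save(w["pixels"],"w2.png")
E
```

```text
[252.44014167 235.49752482]
[252.23475542 200.93969044]
[252.3544471 191.5851303]
[0.47658137 0.06676682 0.14649034] [[-1.     0.014 -0.002]
 [ 0.014  1.    -0.   ]
 [ 0.002 -0.    -1.   ]] 0.04277768398276937 [252.30453695 238.08722804]
[ 406   32   95   93 4787] [452.8  77.7] [0.3856 0.2099 0.081 ]
[ 435   57   44   46 1305] [456.7  79.7] [0.3869 0.213  0.081 ]
[ 47 184  43  25 795] [ 69.  196.3] [ 0.4691 -0.0789  0.081 ]
[147 184  31  26 664] [162.1 196.1] [ 0.47  -0.005  0.081]
[242 184  25  25 574] [254.3 195.4] [0.4704 0.0682 0.081 ]
[455 223  31  24 536] [470.3 234.5] [0.5066 0.2462 0.081 ]
```

View pics/w2.png

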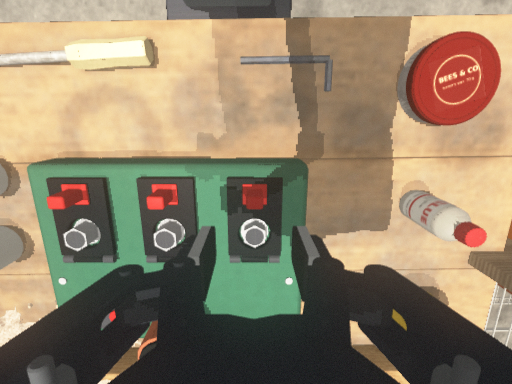

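Bolt 1 sank the full 7 mm and stays down, so it is the loose one. In the wrist view its tab is at (254,196), in front of the bolt head at (255,233), and between the open fingers once they come down.

Request:
jog_arm(motion=[{"x": 1, "y": 1, "z": 40, "spin": 0, "fingers": 0}, {"x": 1, "y": 1, "z": 70, "spin": 0, "fingers": 0}, {"x": 1, "y": 1, "z": 88, "spin": 0, "fingers": 0}, {"x": 1, "y": 1, "z": 88, "spin": 0, "fingers": 0.5}, {"x": 1, "y": 1, "z": 88, "spin": 0, "fingers": 1}, {"x": 1, "y": 1, "z": 88, "spin": 0, "fingers": 1}, {"x": 1, "y": 1, "z": 88, "spin": 0, "fingers": 1}])

```text
clock: 14.95
eef_pos: [0.4758, 0.0676, 0.0598]
tool_rot: [0.007, 1.0, -0.0, -0.0]
ft_force: [-1.1, -1.9, -4.3]
grip_width: 0.0127
grasp_force: 58.7
```

Request:
jog_arm(motion=[{"x": -2.7, "y": 0, "z": -5.6, "spin": 0, "fingers": 1}, {"x": -5.9, "y": 0, "z": -10.9, "spin": 0, "fingers": 1}, {"x": -9.5, "y": 0, "z": -16, "spin": 0, "fingers": 1}, {"x": -13.5, "y": 0, "z": -20.7, "spin": 0, "fingers": 1}, {"x": -18, "y": 0, "z": -25.1, "spin": 0, "fingers": 1}, {"x": -22.8, "y": 0, "z": -29, "spin": 0, "fingers": 1}, {"x": -22.8, "y": 0, "z": -29, "spin": 0, "fingers": 1}])

```text
clock: 15.82
eef_pos: [0.4985, 0.0674, 0.0889]
tool_rot: [0.007, 1.0, -0.0, -0.001]
ft_force: [-3.2, -3.5, -8.4]
grip_width: 0.0123
grasp_force: 58.6
```

Request:
jog_arm(motion=[{"x": -5.1, "y": 0, "z": -3.5, "spin": 0, "fingers": 1}, {"x": -10.5, "y": 0, "z": -6.6, "spin": 0, "fingers": 1}, {"x": -16.2, "y": 0, "z": -9.2, "spin": 0, "fingers": 1}, {"x": -22.1, "y": 0, "z": -11.2, "spin": 0, "fingers": 1}, {"x": -28.1, "y": 0, "z": -12.8, "spin": 0, "fingers": 1}, {"x": -31.8, "y": 0, "z": -13.4, "spin": 0, "fingers": 1}, {"x": -31.8, "y": 0, "z": -13.4, "spin": 0, "fingers": 1}, {"x": -31.8, "y": 0, "z": -13.4, "spin": 0, "fingers": 1}])

```text
clock: 16.82
eef_pos: [0.5295, 0.067, 0.1028]
tool_rot: [0.007, 1.0, -0.0, -0.001]
ft_force: [-6.0, -3.7, -2.5]
grip_width: 0.0118
grasp_force: 58.5
```

```bash
python3 - <<'E'
from h import *
s=camera("scene");t=camera("top")
save(np.hstack([cv2.resize(s["pixels"][120:260,200:340],(400,400),interpolation=2),cv2.resize(t["pixels"][130:230,215:315],(400,400),interpolation=2)]),"s3.png")
o=readout.get_obs();print(o["eef_pos"],o["ft_force"],o["grip_width"],o["clock"])
E
```

```text
[0.52945243 0.06695228 0.10278019] [-6.86296112 -4.35735647 -2.28889064] 0.012086010587501987 16.925
```

View pics/s3.png

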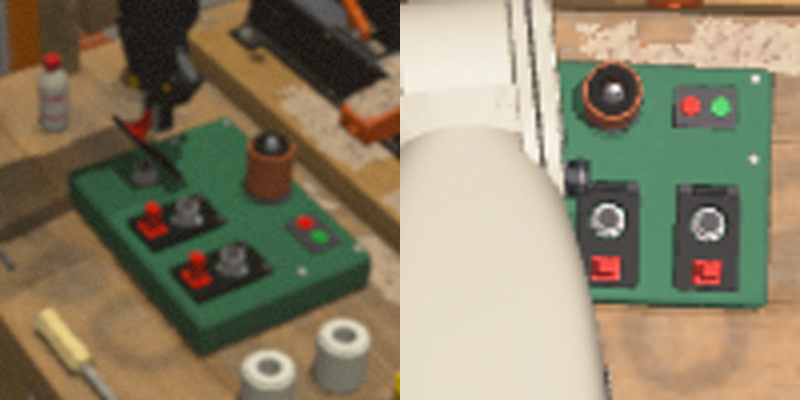

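Cap 1 is held up steeply: its plate edge runs from (178,185) to (115,117) in the left panel. The bolt is exposed at (145,170). Caps 2 and 3 are shut, the drum is seated and the bottle is standing.

```bash
python3 -c "
from workcell import bot
print(bot.job_done())"
```

```text
the job is handed in; nothing more can be done
None
```

The drum is seated on the flange and released, bolt 1 (left) is the loose one, and its cap is held open at about 58° by the tool's position, with caps 2 and 3 shut; the job was handed in at about 17 s.

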